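# Open the valve hood of the rice cooker and hold its release dial at the third click

### The job

The pressure rice cooker is cold and about to be opened: put the palette knife's blade in the slot under the front lip of the grey valve hood on its lid, prise the hood up with the blade and fold it right back, then lay the palette knife down flat on the cart top. Turn the release dial that was under the hood clockwise past its first and second clicks to the third (the red mark) and finish while still holding it there with the gripper, as its spring turns it back when let go. Leave the other things on the cart where they are.

Things in the scene. Friction and masses are not known exactly. Their poses are not given: they have to be found in the camera images.
- cooker: ivory pressure rice cooker, 285 (x) x 240 (y) x 185 mm high to its flat lid top, heavy and immovable; origin at the centre of its underside on the cart top, z up, own -x is its front (control panel, towards the robot). Its place and yaw vary. On the lid: a grey hood, 84 mm wide in y, from 79 mm in front of the origin to its hinge 22 mm behind the origin, top 30 mm above the lid. An ivory hinge block 30 mm high stands right behind the hinge.
- hood (a joint): angle of the hood about its hinge, which lies along the cooker's y axis at the rear of the hood: 0 shut (flat), grows as the front edge goes up and over to the rear, 2.95 rad fully back (stop). Takes under 1 N at the lip; with its friction it falls shut below about 1.2 rad, stays where it is left around upright, and falls right back by itself beyond about 2.1 rad. It is hollow and open beneath: thin top plate, two side walls and a front wall.
- hood_hinge (a point): middle of the hood's hinge axis, 28 mm above the lid top, on the cooker's centre line
- hood_lip (a point): middle of the lower front edge of the lip at the hood's front: shut, this point lies 7 mm above the lid top, 89 mm in front of the cooker's origin. The lip is 62 mm wide in y, 3 mm thick and stands out 10 mm before the front wall. The slot between lid top and lip is 7 mm high and runs on under the front wall (also 7 mm up) into the hollow; the dial's nearest part lies 36 mm behind the lip's edge. The flat lid goes on 53 mm in front of the lip to the cooker's front edge.
- dial (a joint): angle of the release dial, clockwise seen from above: 0 at rest, clicks at about 0.48, 0.90 and 1.27 rad, stop at 1.30 rad. A spring always turns it back to 0 when let go (0.04 N m at rest, 0.11 N m at the third click). The bumps before the three clicks need about 0.08, 0.10 and 0.12 N m to get past; the last one is passed at about 1.11 rad.
- dial_grip (a point): middle of the dial's bar grip, on the dial's vertical axis, 17 mm above the lid top and 30 mm in front of the cooker's origin. Black bar 44 mm long (own x axis, white line towards +x), 12 mm thick (own y), from 7 to 27 mm above the lid top, on a flat grey disc 46 mm across. At rest the bar's x axis points 0.65 rad anticlockwise of the cooker's x axis; the third click lies at the red mark. Under the hood until that is opened.
- knife: palette knife, 185 mm long, 70 g, lying flat on the cart top to the left or right of the cooker; origin on the underside of the handle at the balance point, z up when it lies flat, x towards the blade. Dark wooden handle 22 mm wide (y), 14 mm high, from x = -55 to +50 mm; steel blade 18 mm wide, 2 mm thick (5 to 7 mm above the underside of the handle), from x = 50 mm to its round tip at x = 130 mm.
- knife_tip (a point): tip of the palette knife's blade, at the middle of its thickness
- turntable: round wooden turntable tray 190 mm across, its tray 15 to 34 mm above the cart top, with three empty condiment bottles on it, leave alone; origin under its centre
- bottle_tall: green bottle on the turntable, 165 mm high, origin under its centre, leave alone
- bottle_round: clear round bottle on the turntable, 125 mm high, leave alone
- bottle_slim: amber bottle on the turntable, 150 mm high, leave alone
- bento: navy bento box with a swing-latch clasp, 121 x 201 x 62 mm high, origin under its centre, leave alone
- spoon_rest: white and blue ceramic spoon rest, 175 x 95 x 17 mm high, origin under it, leave alone
- skewer_cup: bamboo cup 72 mm across and 100 mm high with skewers up to 165 mm, origin under its centre, leave alone
- rice_cup: pale plastic rice measuring cup, 72 mm across, 62 mm high, with a flat handle, origin under its centre, leave alone

How it is judged:
By the outcome, as a careful person would: the job done as asked, in the order asked, and still so for the second after the job is handed in, while the arm keeps its last pose, push and grip.
It also fails if it takes over 72 s, if anything falls off the work surface, if the arm or the gripper's body presses on something with over 40 N, if the wrist force passes 120 N, or if a joint passes its speed limit or range.

### The arm

A 6-joint arm with a two-finger parallel gripper is mounted at the origin on the work surface. World frame = base frame: x ahead of the robot, y to its left, z up, the work surface at z = 0. Lengths are in m, angles in rad, forces in N, time in s.
With the tool pointing down it reaches from about 0.35 to 0.8 m from the base axis. Payload 7.3 kg.
Tool frame: the origin (TCP) lies between the finger pads; the fingertips stand 25 mm ahead of it and the grasp point (between the pads) lies 6 mm ahead of it (r.tip_extent is the distance from the TCP to the fingertips, in m); z points along the fingers, y is the line along which they close (so a half turn about z gives the same grasp; the last joint's range is limited). The gripper opens to 85 mm and grips with 20 to 120 N. Pads are 22 mm wide; open, the fingers measure 114 mm over their backs; the gripper's body (76 mm by 85 mm) begins 54 mm behind the grasp point. The pads swing forward as they close: fully open they stand 13 mm farther back than shut.
Start: joints at [1.039, 0.342, 1.524, -0, 1.275, -0.146], TCP at [0.198, 0.486, 0.22] pointing down, gripper open.
Joint ranges: [-2.53, 2.53], [-0.77, 2.02], [0.04, 2.7], [-1, 4.14], [0.28, 2.66], [-3.11, 3.11]. Speed limits (rad/s): [2.57, 2.57, 3.14, 3.14, 3.14, 3.14].

### API

Orientations are given as a unit quaternion [x, y, z, w].
In Python, from workcell import r, command_gripper, optics gives the robot as it stands. The module is installed in compiled form; this text tells all that it offers. Calls block until the motion is done:
- r.reach(position, orientation): joint-space move of the TCP to a pose.
- r.move_straight(position, orientation=None, speed=0.15, max_force=None): straight line of the TCP; orientation=None keeps the orientation; speed is the mean speed in m/s. With max_force (N) it stops when the force on the tool has changed by that much, and returns True; else False.
- r.movej(angles): joint-space move.
- command_gripper(opening, force=None): finger opening in m; force is the grip in N (None keeps the last); returns when the fingers have stopped.
- r.hold(seconds).
- r.solve_ik(position, orientation): joint angles nearest the present ones, or None.
- r.read_state(): the state.
- optics.get_image(name): name is "scene" or "top" or "wrist"; returns (picture, depth): 480x640x3 uint8, red, green, blue; 480x640 float32, m along the optical axis (not along the pixel's ray), 0 where there is no reading.
- optics.camera_model(name): a dict with "K" (3x3 intrinsics, pixels), "R" (3x3) and "t" (3): a world point X has camera coordinates R X + t; the wrist camera has in their place "tool_from_camera" (4x4, takes a point from camera to tool coordinates, whose origin is the TCP and whose axes are the flange's). Camera axes: x right, y down, z forward; pixel columns grow to the right and rows downward; lengths in m; the calibration is good to about 2 mm. A picture is of the moment at which its call begins: read the wrist's pose just before it. camera_model takes no time and is no camera call.
A pose or a line that the arm cannot do raises r.PlanningError and nothing moves.
- r.finish_job(): hands the job in; it is judged then, once.
The state is a dict: "time_s": time; "joint_positions": joint angles; "dq": joint speeds; "tau": joint torques, N m; "eef_pos": TCP position; "eef_rot": TCP orientation; "contact_force": force on the tool from outside, world axes, zero at the start; "torque": the same for the moment, N m; "grip_width": finger opening in m; "grip_force": force on a finger pad.
Only numpy, scipy, OpenCV 4.12 (cv2) and the standard library are available. Lean on these libraries where they do the work, as an engineer would, in place of code of your own. Each camera call takes 0.05 s, during which the arm holds its last target. There are 200 camera calls.

## Working session

There is one attempt and no reset: what is moved stays moved. The work goes in short steps, each a Python script; the robot and the scene stay as the last script left them, time stands still between calls to the robot, and variables do not carry over. Pictures are saved under pics/ and viewed, at most 14 in all, crops included, and the job is handed in when it is done.

```bash
mkdir -p pics; ls; python3 - <<'E'
from workcell import r, optics
import cv2,numpy as np
for n in ("scene","top"):
    p,d=optics.get_image(n); cv2.imwrite(f"pics/{n}0.png",p[:,:,::-1]); np.save(f"pics/{n}0.npy",d)
    m=optics.camera_model(n); print(n,m)
print(optics.camera_model("wrist"))
s=r.read_state();print(s["time_s"],s["eef_rot"],r.tip_extent)
E
```

```text
pics
scene {'K': array([[594.73952794,   0.        , 323.09177609],
       [  0.        , 594.73952794, 238.90768667],
       [  0.        ,   0.        ,   1.        ]]), 'R': array([[-0.69309674,  0.72071437, -0.01370023],
       [ 0.45407168,  0.4217529 , -0.78482061],
       [-0.55985339, -0.5501775 , -0.61957155]]), 't': array([ 0.34665995, -0.10975262,  2.07754431])}
top {'K': array([[486.26549182,   0.        , 317.30022832],
       [  0.        , 486.26549182, 237.37080472],
       [  0.        ,   0.        ,   1.        ]]), 'R': array([[-0.02188645, -0.99960306,  0.01773978],
       [-0.98276724,  0.01825341, -0.1839439 ],
       [ 0.18354707, -0.02145995, -0.98277665]]), 't': array([-9.35914660e-04,  5.19841541e-01,  1.43931340e+00])}
{'K': array([[367.10502779,   0.        , 318.93674451],
       [  0.        , 367.10502779, 237.77579462],
       [  0.        ,   0.        ,   1.        ]]), 'tool_from_camera': array([[-1.27170701e-04, -9.47611029e-01, -3.19426550e-01,
         8.22873873e-02],
       [ 9.99999992e-01, -1.28911880e-04, -1.56918101e-05,
         7.63015329e-04],
       [-2.63081447e-05, -3.19426549e-01,  9.47611038e-01,
        -1.53119625e-01],
       [ 0.00000000e+00,  0.00000000e+00,  0.00000000e+00,
         1.00000000e+00]])}
0.1 [ 1.91719215e-01  9.81449590e-01 -6.26176198e-04 -2.28208400e-04] 0.025
```

View pics/top0.png

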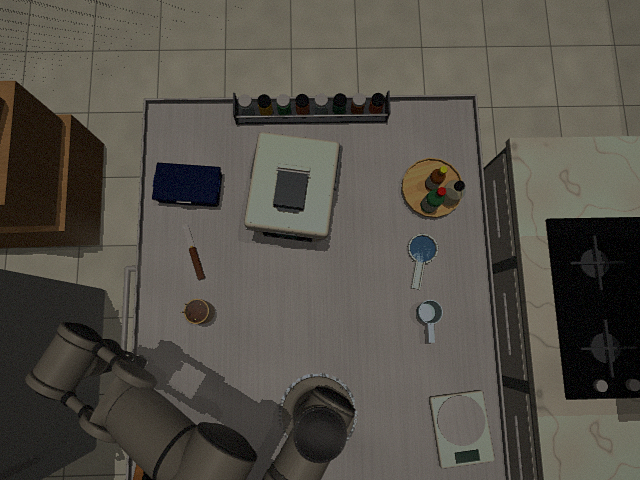

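View pics/scene0.png

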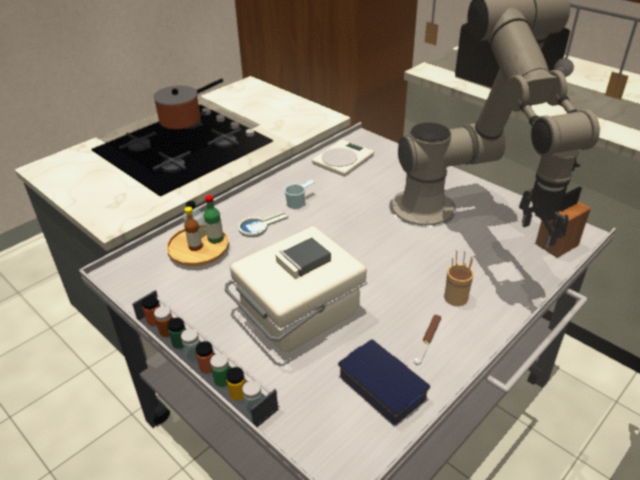

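The top view shows the knife at left, with its handle from (201,279) to (192,248) and its tip at (186,226). The cooker lid centre is near (293,187) and the grey hood spans about (274-309, 167-210). The skewer cup is at (197,312) and the bento at (187,185).

```bash
cat > h.py <<'E'
from workcell import r, command_gripper, optics
import cv2,numpy as np
from scipy.spatial.transform import Rotation as Ro
def st(): return r.read_state()
def cam(n,T=None):
    m=optics.camera_model(n)
    if n!="wrist": return m["K"],m["R"].T,-m["R"].T@m["t"]
    p,q=T; R=Ro.from_quat(q).as_matrix(); C=m["tool_from_camera"]
    return m["K"],R@C[:3,:3],R@C[:3,3]+p
def pix(c,u,v,z):          # pixel onto the plane at height z
    K,R,o=c; d=R@np.linalg.solve(K,[u,v,1.]); return o+d*(z-o[2])/d[2]
def proj(c,X):
    K,R,o=c; q=K@(R.T@(np.asarray(X)-o)); return q[:2]/q[2]
def cloud(c,d):
    K,R,o=c; v,u=np.mgrid[:480,:640]; P=np.stack([(u-K[0,2])/K[0,0]*d,(v-K[1,2])/K[1,1]*d,d],-1)
    return P@R.T+o
def snap(name):
    s=st(); T=(np.array(s["eef_pos"]),np.array(s["eef_rot"])); p,d=optics.get_image("wrist")
    cv2.imwrite(f"pics/{name}.png",p[:,:,::-1]); np.savez(f"pics/{name}.npz",d=d,p=T[0],q=T[1]); return cam("wrist",T),p,d
def load(name):
    z=np.load(f"pics/{name}.npz"); return cam("wrist",(z["p"],z["q"])),z["d"]
def down(yaw):             # tool z down, tool x pointing along yaw
    c,s=np.cos(yaw),np.sin(yaw); return Ro.from_matrix(np.array([[c,s,0],[s,-c,0],[0,0,-1.]])).as_quat()
E
python3 - <<'E'
from h import *
c=cam("top")
for n,u,v,z in [("tip",186,226,.006),("hend",201,279,.01),("hfront",192,248,.01),("cup",197,312,.1),("bento",187,185,.062)]: print(n,pix(c,u,v,z).round(3))
P=cloud(c,np.load("pics/top0.npy")).reshape(-1,3)
box=(P[:,0]>.5)&(P[:,0]<1.1)&(abs(P[:,1])<.3)
for a,b in((.175,.195),(.208,.222)):
    Q=P[box&(P[:,2]>a)&(P[:,2]<b)]; print(len(Q),np.median(Q[:,2]),cv2.minAreaRect(Q[:,:2].astype(np.float32)))
print(Ro.from_quat(st()["eef_rot"]).as_matrix().round(3))
E
```

```text
tip [0.572 0.4   0.006]
hend [0.403 0.348 0.01 ]
hfront [0.5   0.378 0.01 ]
cup [0.3   0.338 0.1  ]
bento [0.689 0.386 0.062]
6529 0.18368456431935876 ((0.6545320153236389, 0.058980390429496765), (0.2386617362499237, 0.2843792736530304), 81.14533996582031)
1259 0.21400517935779506 ((0.6364739537239075, 0.0626940056681633), (0.092289499938488, 0.12029244750738144), 81.38634490966797)
[[-0.926  0.376 -0.001]
 [ 0.376  0.926 -0.001]
 [ 0.    -0.001 -1.   ]]
```

```bash
python3 - <<'E'
from h import *
r.reach([.44,.357,.22],down(np.deg2rad(197))); r.hold(.2); snap("k1")
r.reach([.50,.085,.38],down(np.deg2rad(171))); r.hold(.2); snap("c1")
print(st()["time_s"],st()["joint_positions"])
E
```

```text
2.9 [ 1.87113913e-02  2.38224664e-01  1.23904906e+00  1.12600829e-04
  1.66534610e+00 -1.39652908e+00]
```

View pics/k1.png

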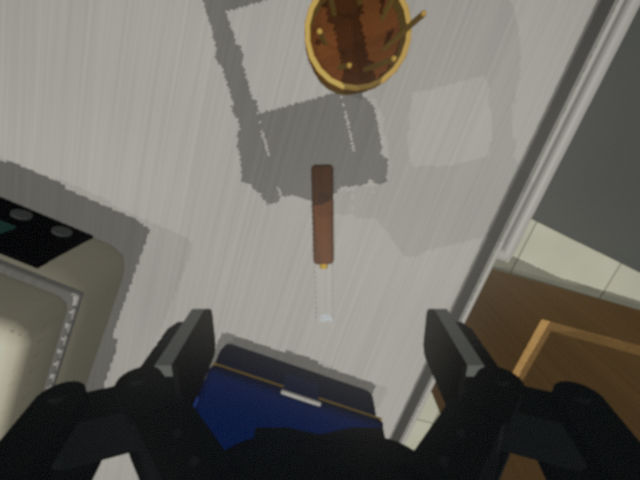

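View pics/c1.png

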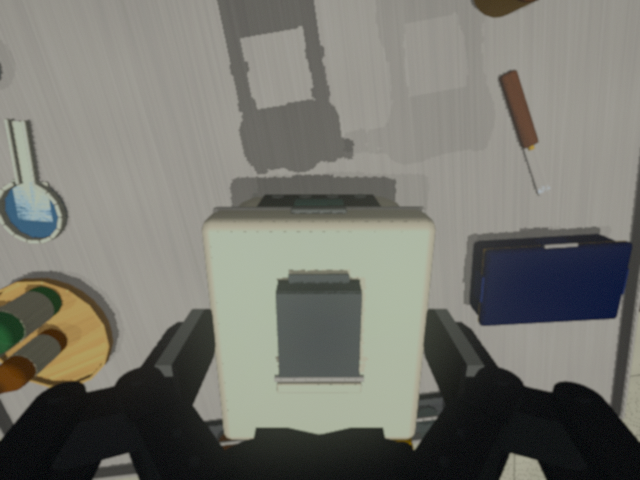

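k1: handle from (321,165) to (323,263), tip at about (325,321). c1: the hood spans columns 277-361, with the lip at about (289-350, 270). I'll enlarge both.

```bash
python3 - <<'E'
from h import *
a=cv2.imread("pics/k1.png")[155:335,280:370]; b=cv2.imread("pics/c1.png")[205:395,200:440]
a=cv2.resize(a,None,fx=3,fy=3,interpolation=cv2.INTER_CUBIC); b=cv2.resize(b,None,fx=2.2,fy=2.2,interpolation=cv2.INTER_CUBIC)
o=np.zeros((545,800,3),np.uint8); o[:540,:270]=a; o[:b.shape[0],271:271+b.shape[1]]=b[:, :529]; cv2.imwrite("pics/z1.png",o)
c,d=load("c1"); P=cloud(c,d)
e,dk=load("k1")
for n,u,v,z in [("end",321.5,165,.014),("front",323,263,.012),("tip",325,321,.006)]: print(n,pix(e,u,v,z).round(4))
for a_,b_ in((.175,.195),(.208,.222)):
    Q=P[(P[...,2]>a_)&(P[...,2]<b_)&(P[...,0]>.45)&(P[...,0]<.9)&(abs(P[...,1]-.06)<.2)]; print(len(Q),np.median(Q[:,2]),cv2.minAreaRect(Q[:,:2].astype(np.float32)))
E
```

```text
end [0.4044 0.3505 0.014 ]
front [0.5026 0.3826 0.012 ]
tip [0.5727 0.4069 0.006 ]
35839 0.18443120023297715 ((0.6553937196731567, 0.06147090345621109), (0.23802001774311066, 0.2814454734325409), 81.2146224975586)
8618 0.2145359136396788 ((0.6369242668151855, 0.06385926902294159), (0.09343753755092621, 0.12012603878974915), 82.19763946533203)
```

View pics/z1.png

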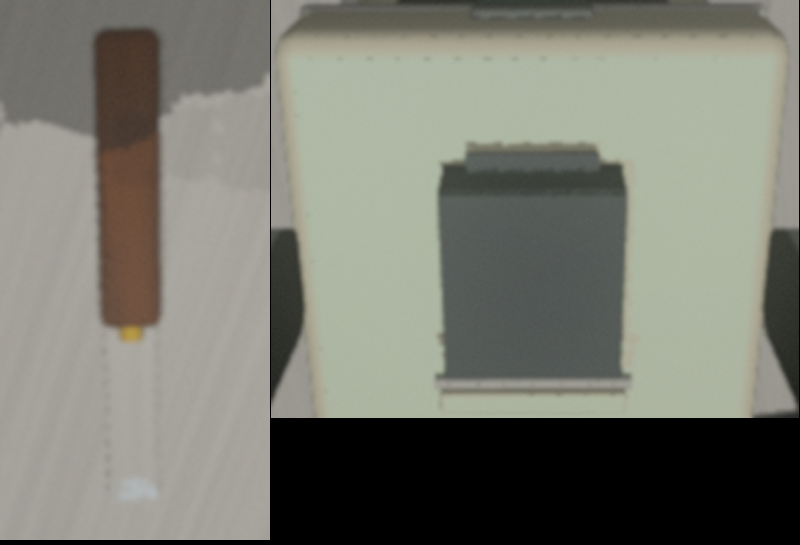

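```bash
python3 - <<'E'
from h import *
e,dk=load("k1"); c,d=load("c1")
k=[pix(e,*p) for p in((322.3,164.7,.012),(323.8,263.7,.012),(324.7,321.7,.006))]
a=k[2]-k[0]; print(np.round(k,4),"yaw",np.degrees(np.arctan2(a[1],a[0])),"len",np.hypot(*a[:2]))
w=[pix(c,*p) for p in((276.8,292.3,.214),(361.4,292.3,.214),(279.5,375.5,.215),(359.5,375.5,.215),(289.1,274,.195),(349.1,273.5,.195))]
print(np.round(w,4))
for i,j in((0,1),(2,3),(4,5)): v=w[j]-w[i]; print("yaw",np.degrees(np.arctan2(v[1],v[0]))-90,np.hypot(*v[:2]))
yaw=np.radians(-8.6);x=np.array([np.cos(yaw),np.sin(yaw)])
for i,j,off in((0,1,-.079),(2,3,.022),(4,5,-.089)): print("origin",((w[i]+w[j])/2)[:2]-off*x)
E
```

```text
[[0.4041 0.3513 0.012 ]
 [0.5031 0.3837 0.012 ]
 [0.5736 0.4068 0.006 ]] yaw 18.14045756155306 len 0.1783826349460116
[[0.5731 0.0341 0.214 ]
 [0.5857 0.1146 0.214 ]
 [0.6678 0.0187 0.215 ]
 [0.6807 0.1012 0.215 ]
 [0.5642 0.0463 0.195 ]
 [0.573  0.1058 0.195 ]]
yaw -8.901424256963892 0.08149814874940794
yaw -8.897536726505834 0.0835105222176534
yaw -8.381453244517175 0.060175983076833785
origin [0.6575313  0.06253342]
origin [0.65248596 0.06321087]
origin [0.65657913 0.06273268]
```

```bash
cat >> h.py <<'E'
KY=np.radians(18.14); KO=np.array([.4564,.3683]); KG=.005   # knife yaw, origin, grip place on handle
CY=np.radians(-8.8); CO=np.array([.656,.0625]); LID=.185
def cw(x,y=0.,z=0.):      # cooker frame (z above lid) -> world
    return np.array([*(CO+[np.cos(CY)*x-np.sin(CY)*y,np.sin(CY)*x+np.cos(CY)*y]),LID+z])
def kx(x): return KO+x*np.array([np.cos(KY),np.sin(KY)])
QK=down(KY+np.pi); QC=down(CY+np.pi)
E
python3 - <<'E'
from h import *
p=kx(KG)
command_gripper(.05,60)
r.reach([*p,.12],QK)
print(r.move_straight([*p,.029],speed=.1,max_force=8), st()["eef_pos"])
print(command_gripper(0,60), st()["grip_width"],st()["grip_force"],st()["eef_pos"])
r.move_straight([*p,.15],speed=.2)
r.hold(.2); snap("k2"); s=st(); print(s["time_s"],s["grip_width"],s["contact_force"])
T=(np.array(s["eef_pos"]),np.array(s["eef_rot"])); R=Ro.from_quat(T[1]).as_matrix()
for x in(.05,.13): print(proj(cam("wrist",T),T[0]+R@[-(x-KG),0,.023]))
E
```

```text
False [0.46163598 0.37010757 0.02967551]
False 0.0006173435026555957 0.0 [0.4611549  0.36988827 0.02906116]
7.3833 -1.8060301914996577e-05 [-0.12080022  1.06667623 -0.41910112]
[317.78056113 350.83983026]
[317.92344564 457.93022608]
```

View pics/k2.png

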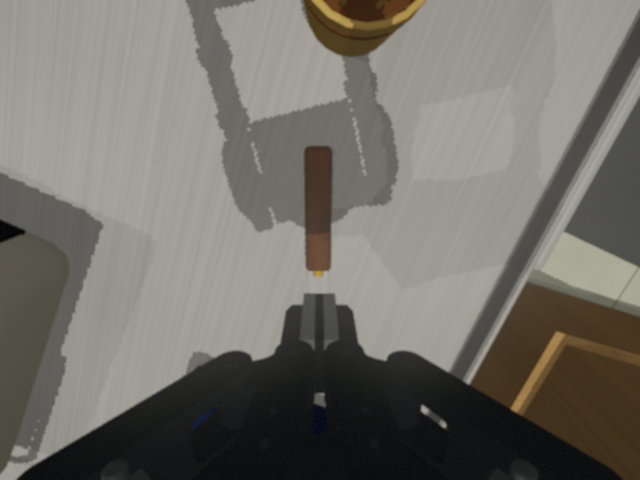

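k2 shows the gripper shut on nothing. The handle is still lying at (318,147)-(318,270), so the fingertips closed above it. I'll find the table height by touch with a smaller opening.

```bash
python3 - <<'E'
from h import *
e,_=load("k2"); a=pix(e,317.8,147.5,.012); b=pix(e,318,270,.012); v=b-a
print(a,b,np.degrees(np.arctan2(v[1],v[0])),np.hypot(*v[:2]))
y=np.arctan2(v[1],v[0]); O=a[:2]+.055*np.array([np.cos(y),np.sin(y)]); print("origin",O)
p=O+KG*np.array([np.cos(y),np.sin(y)]); q=down(y+np.pi)
command_gripper(.036,60); print(st()["grip_width"])
r.reach([*p,.05],q); r.move_straight([*p,.033],speed=.1)
print(r.move_straight([*p,.014],speed=.02,max_force=4)); s=st(); print(s["eef_pos"],s["contact_force"],s["time_s"])
snap("k3")
E
```

```text
[0.40574822 0.35115208 0.012     ] [0.50297752 0.38306784 0.012     ] 18.17255091059641 0.10233352612239059
origin [0.45800491 0.36830547]
0.03598545126924963
False
[0.46288037 0.36991366 0.01414092] [ 0.22614171 -0.10799387  0.25481828] 9.7167
```

View pics/k3.png

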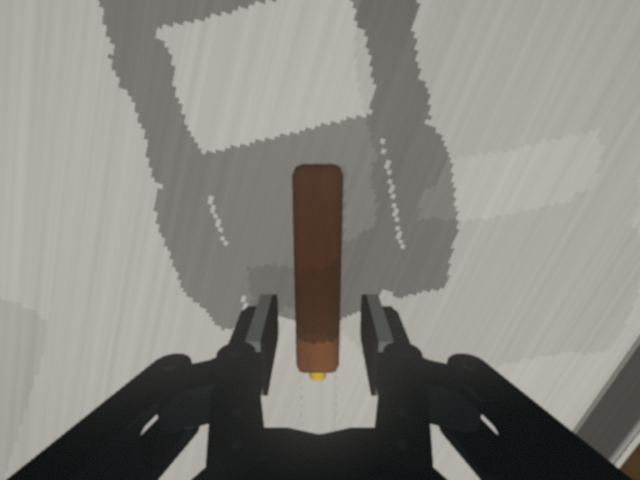

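k3 shows the fingers straddling the handle, whose front end is at (318,372). They aren't touching the table yet, so I'll keep feeling downward.

```bash
python3 - <<'E'
from h import *
p=np.array(st()["eef_pos"])
print(r.move_straight([*p[:2],-.005],speed=.02,max_force=3)); s=st(); print(s["eef_pos"],s["contact_force"],s["time_s"])
z=s["eef_pos"][2]
r.move_straight([*p[:2],z+.004],speed=.02)
command_gripper(0,60); s=st(); print(s["grip_width"],s["grip_force"],s["eef_pos"],s["contact_force"])
E
```

```text
False
[ 0.46292291  0.36998834 -0.00487393] [ 0.83544462 -0.1958418   0.15540842] 10.8667
0.019193082618754572 58.658283948898315 [ 0.46288965  0.37000307 -0.00051858] [-1.00882143 -1.07167276  4.22898681]
```

```bash
python3 - <<'E'
from h import *
for n in("k1","k2","k3"):
    c,d=load(n); P=cloud(c,d)
    print(n,"table",np.median(P[200:330,100:150][d[200:330,100:150]>0],0), "handle",np.median(P[180:250,316:321].reshape(-1,3),0), "hz percentiles",np.percentile(P[180:250,312:326,2],[5,50,95]))
P=cloud(cam("top"),np.load("pics/top0.npy")); print(np.median(P[260:300,230:260].reshape(-1,3),0),np.median(P[260:300,320:380].reshape(-1,3),0))
p=np.array(st()["eef_pos"]); r.move_straight([*p[:2],.12],speed=.1); s=st(); print(s["grip_width"],s["grip_force"],s["contact_force"],s["time_s"]); snap("k4")
E
```

```text
k1 table [ 5.58602567e-01  1.83966310e-01 -1.56728137e-04] handle [0.45318144 0.36168618 0.01348031] hz percentiles [0.01160826 0.01329146 0.01456954]
k2 table [ 5.56909803e-01  2.19406527e-01 -4.48593953e-04] handle [0.45585476 0.36766819 0.0134713 ] hz percentiles [0.01238179 0.01347913 0.01447231]
k3 table [ 4.81879868e-01  2.75720359e-01 -4.50748767e-04] handle [0.42423048 0.35750261 0.01343035] hz percentiles [0.01246939 0.01344822 0.01446421]
[ 0.39929264  0.21554323 -0.00061192] [ 0.39343557 -0.10953164 -0.00056887]
0.019514407336695648 58.704707622528076 [ 0.22840971  0.14309264 -0.06128396] 12.8833
```

View pics/k4.png

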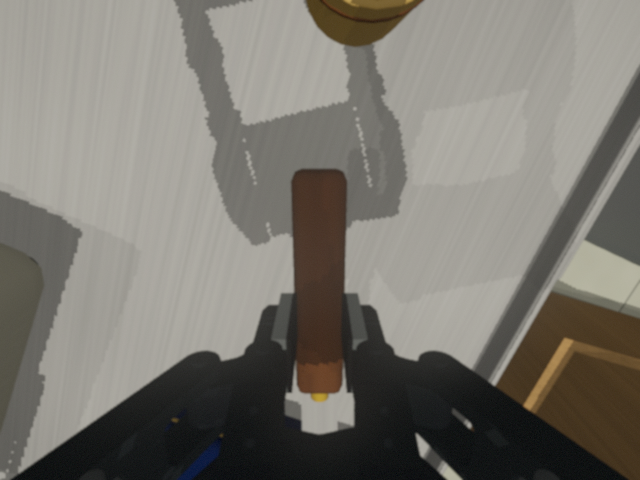

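```bash
python3 - <<'E'
from h import *
for n,pts in(("k1",[(200,318),(205,340),(440,318)]),("k2",[(310,298),(310,320),(330,298)]),("k3",[(270,300),(268,330),(372,300)]),("k4",[(287,298),(285,320),(320,200),(319,300),(320,350),(320,380),(320,397)])):
    z=np.load(f"pics/{n}.npz"); c,d=load(n); P=(cloud(c,d)-z["p"])@Ro.from_quat(z["q"]).as_matrix()
    for u,v in pts: print(n,u,v,P[v-2:v+3,u-2:u+3].reshape(-1,3)[np.argsort(P[v-2:v+3,u-2:u+3,2].ravel())[12]].round(4))
E
```

```text
k1 200 318 [ 0.0104 -0.043  -0.0348]
k1 205 340 [ 0.0003 -0.0426 -0.0346]
k1 440 318 [ 0.0106  0.0452 -0.0345]
k2 310 298 [ 0.0108 -0.0021 -0.0194]
k2 310 320 [ 0.0109 -0.0026 -0.0363]
k2 330 298 [ 0.0111  0.0056 -0.019 ]
k3 270 300 [ 0.0107 -0.019  -0.021 ]
k3 268 330 [ 0.0094 -0.0175 -0.0392]
k3 372 300 [ 0.0108  0.0216 -0.0211]
k4 287 298 [ 0.0112 -0.0115 -0.0192]
k4 285 320 [ 0.0109 -0.0109 -0.0364]
k4 320 200 [ 0.0502  0.0003 -0.0136]
k4 319 300 [ 0.0075  0.0015 -0.014 ]
k4 320 350 [-0.0185  0.0016 -0.014 ]
k4 320 380 [-0.0346  0.0012 -0.0142]
k4 320 397 [-0.0449  0.0021 -0.0115]
```

```bash
python3 - <<'E'
from h import *
P=cloud(cam("scene"),np.load("pics/scene0.npy")).reshape(-1,3)
Q=P[(np.hypot(P[:,0]-.198,P[:,1]-.486)<.07)&(P[:,2]>.14)]; print("gripper lowest",np.sort(Q[:,2])[[0,5,20,60]])
s=st(); p=np.array(s["eef_pos"])
print(r.move_straight([*p[:2],.02],speed=.15)); print(r.move_straight([*p[:2],-.002],speed=.03,max_force=3),st()["eef_pos"])
command_gripper(.034); r.hold(.2)
print(r.move_straight([*p[:2],-.022],speed=.02,max_force=4)); s=st(); print(s["eef_pos"],s["contact_force"],s["time_s"])
E
```

```text
gripper lowest [0.2458205  0.24777223 0.25134231 0.26001877]
False
True [ 0.46222054  0.36958135 -0.00049711]
True
[ 0.46207769  0.36950153 -0.01178567] [-0.44746367  0.0409518   5.82875441] 15.525
```

The scene camera and touch agree: the fingertips end about 12 mm *behind* the reported TCP, not 25 mm ahead of it. I'll regrasp lower with that figure.

```bash
python3 - <<'E'
from h import *
p=np.array(st()["eef_pos"]); r.move_straight([*p[:2],-.0085],speed=.02)
command_gripper(0,80); s=st(); print(s["grip_width"],s["grip_force"],s["eef_pos"],s["contact_force"])
zg=s["eef_pos"][2]
r.move_straight([*p[:2],.10],speed=.15); r.hold(.1); snap("k5"); s=st(); print(s["grip_width"],s["time_s"],s["contact_force"])
z=np.load("pics/k5.npz"); c,d=load("k5"); P=(cloud(c,d)-z["p"])@Ro.from_quat(z["q"]).as_matrix()
for v in range(170,480,15):
    print(v,[P[v-1:v+2,u-1:u+2].reshape(-1,3).mean(0).round(4).tolist() for u in(319,)],cv2.imread("pics/k5.png")[v,319])
E
```

```text
0.019310271938858 79.40949082374573 [ 0.46210751  0.36955045 -0.00831271] [-1.25347219 -0.22996551  3.03555162]
0.019772944459153802 17.1583 [-0.48629814  0.09085916 -1.4572052 ]
170 [[0.0455, 0.0007, 0.0992]] [108 115 117]
185 [[0.0574, 0.0007, -0.0213]] [38 51 72]
200 [[0.052, 0.0007, -0.0217]] [40 54 75]
215 [[0.0462, 0.0007, -0.0213]] [41 54 76]
230 [[0.0406, 0.0007, -0.0219]] [42 54 76]
245 [[0.0398, 0.0007, -0.0364]] [41 52 75]
260 [[0.0284, 0.0007, -0.0217]] [43 56 76]
275 [[0.0221, 0.0007, -0.0216]] [43 56 77]
290 [[0.0156, 0.0007, -0.0217]] [41 52 71]
305 [[0.017, 0.0007, -0.0363]] [38 50 67]
320 [[0.0021, 0.0007, -0.0219]] [35 48 68]
335 [[-0.0049, 0.0007, -0.022]] [31 43 65]
350 [[-0.0121, 0.0007, -0.0221]] [32 43 66]
365 [[-0.0196, 0.0007, -0.0221]] [29 43 64]
380 [[-0.0276, 0.0007, -0.0218]] [ 40  68 107]
395 [[-0.0355, 0.0007, -0.022]] [ 42  68 107]
410 [[-0.0461, 0.0007, -0.0196]] [ 51 154 184]
425 [[-0.0594, 0.0007, -0.0152]] [156 164 166]
440 [[0.0102, 0.0007, -0.0875]] [28 30 31]
455 [[0.0109, 0.0007, -0.0921]] [28 28 27]
470 [[0.0103, 0.0007, -0.0952]] [22 22 21]
```

```bash
cat >> h.py <<'E'
TX,TZ=.124,.014     # knife tip ahead of / above the TCP
def tip(x,z,y=0.): return cw(x-TX,y,z-TZ)      # TCP for a tip place in cooker frame
E
python3 - <<'E'
from h import *
p=np.array(st()["eef_pos"]); r.move_straight([*p[:2],.22],speed=.25)
r.reach(tip(-.106,.03),QC)
r.move_straight(tip(-.106,.009),speed=.08); r.hold(.1)
print(r.move_straight(tip(-.106,-.004),speed=.012,max_force=2.)); s=st()
print("blade mid above lid",s["eef_pos"][2]+TZ-LID,s["contact_force"],s["time_s"]); snap("c2")
E
```

```text
True
blade mid above lid -0.0011244546020970636 [-0.20890178  0.29732131  2.11041683] 20.1667
```

View pics/c2.png

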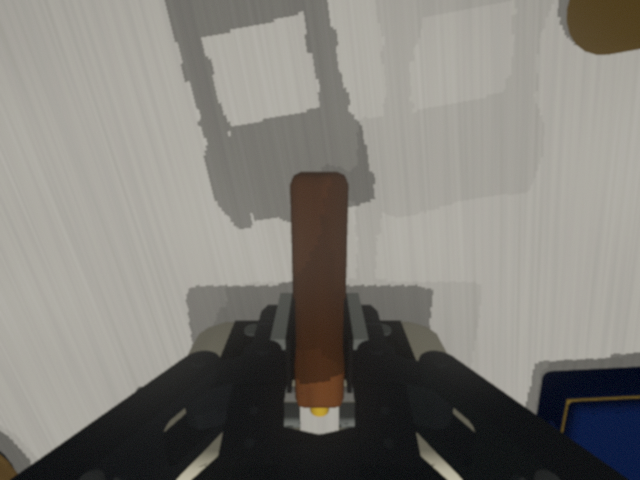

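c2 shows the knife level and straight in the grip, with the blade resting on the lid in front of the lip. Contact came at a known height, so I'll raise it 2.7 mm, slide in and prise.

```bash
python3 - <<'E'
from h import *
z0=.0016
r.move_straight(tip(-.106,z0),speed=.02)
print("blocked",r.move_straight(tip(-.069,z0),speed=.03,max_force=4),st()["contact_force"])
for th,a,b in((.12,.091,.022),(.25,.090,.020),(.5,.088,.015),(.75,.084,.011),(1.,.080,.007)):
    x=.022-a*np.cos(th)-b*np.sin(th); z=.028+a*np.sin(th)-b*np.cos(th)
    r.move_straight(tip(x,z-.002),speed=.06); print(th,np.round(st()["contact_force"],1))
p,d=optics.get_image("scene"); cv2.imwrite("pics/s1.png",cv2.resize(p[190:360,190:430,::-1],None,fx=3,fy=3)); print(st()["time_s"])
E
```

```text
blocked False [ 0.17212388 -0.20482122 -0.56688642]
0.12 [-0.6 -0.3 -0.7]
0.25 [-0.4  0.6 -1.7]
0.5 [ 0.  -0.1 -1.7]
0.75 [-0.2 -0.1 -1.2]
1.0 [-0.7 -0.1 -1. ]
24.45
```

View pics/s1.png

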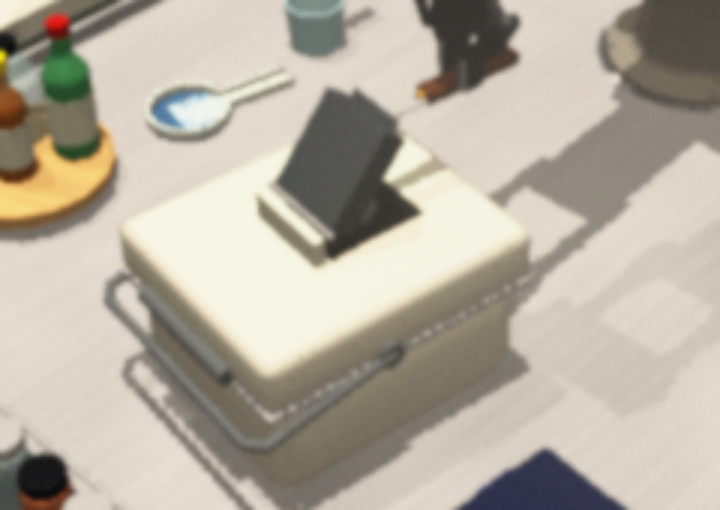

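The crop shows the hood propped at about 60° on the blade. I'll push it over the top, then check.

```bash
python3 - <<'E'
from h import *
for th,a,b in((1.25,.075,.003),(1.5,.072,.001),(1.75,.070,0),(2.,.068,0),(2.2,.066,0),(2.4,.066,0)):
    x=.022-a*np.cos(th)-b*np.sin(th); z=.028+a*np.sin(th)-b*np.cos(th)
    r.move_straight(tip(x,z),speed=.1); print(th,np.round(st()["contact_force"],1))
r.hold(.3)
p,d=optics.get_image("top"); P=cloud(cam("top"),d)
x=np.array([np.cos(CY),np.sin(CY)]); L=(P[...,:2]-CO)@np.stack([x,[-x[1],x[0]]],1)
for a in np.arange(.03,.15,.015):
    m=(abs(L[...,0]-a)<.006)&(abs(L[...,1])>.015)&(abs(L[...,1])<.04)&(d>0); print(round(a,3),np.median(P[m][:,2]-LID).round(3))
print(st()["time_s"])
E
```

```text
1.25 [-0.5 -0.3 -0.8]
1.5 [-0.9 -0.1  0.2]
1.75 [-0.4 -0.2 -0.8]
2.0 [-0.4  0.5 -0.9]
2.2 [ 0.   0.4 -0.9]
2.4 [-0.6  0.9  0. ]
0.03 nan
0.045 nan
0.06 nan
0.075 nan
0.09 nan
0.105 nan
0.12 0.071
0.135 nan
26.7833
  return _methods._mean(a, axis=axis, dtype=dtype,
  ret = ret.dtype.type(ret / rcount)
```

The hood is back: 71 mm above the lid at its far end, as expected at 2.95 rad. Next I'll lay the knife down where it came from.

```bash
python3 - <<'E'
from h import *
p=np.array(st()["eef_pos"]); r.move_straight([*(p[:2]-[.06,0]),p[2]+.04],speed=.25)
P=[.4621,.3695]; r.reach([*P,.14],QK)
r.move_straight([*P,.006],speed=.15); print(r.move_straight([*P,-.012],speed=.02,max_force=3),st()["eef_pos"])
command_gripper(.045); r.hold(.15); r.move_straight([*P,.10],speed=.2)
r.reach([.42,.08,.40],down(CY+.65+np.pi)); r.hold(.1); snap("c3"); print(st()["time_s"],st()["joint_positions"])
print([r.solve_ik(cw(-.03,0,.02),down(CY+.65-a+np.pi)) is not None for a in(0,.6,1.3,1.4)])
c,d=load("c3"); print("dial",proj(c,cw(-.03,0,.027)),"bar ends",[proj(c,cw(-.03+s*.022*np.cos(.65),s*.022*np.sin(.65),.027)) for s in(-1,1)],"knife",proj(c,[.457,.368,.014]))
E
```

```text
True [ 0.46196235  0.36942202 -0.00835259]
33.1583 [ 9.58153092e-03  7.72301706e-02  1.38211666e+00  7.12014727e-05
  1.68414357e+00 -2.05847623e+00]
[True, True, True, True]
dial [218.21090502 360.41194279] bar ends [array([216.45305059, 343.27779267]), array([219.90898945, 376.96350314])] knife [464.67006393 279.40770805]
```

View pics/c3.png

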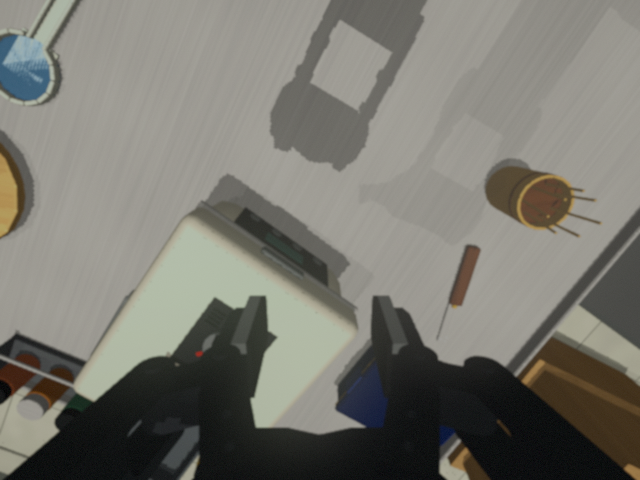

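c3 shows the knife flat beside the bento, with its handle at (465,275). The dial, near (215,355), is hidden by a finger. One more view from straight in front.

```bash
python3 - <<'E'
from h import *
r.reach([.50,.086,.36],QC); r.hold(.15); c,p,d=snap("c4"); print(st()["time_s"])
o=proj(c,cw(-.03,0,.027)); print("pred",o,[proj(c,cw(-.03+s*.022*np.cos(.65),s*.022*np.sin(.65),.027)).round(1) for s in(-1,1)])
u,v=int(o[0])-60,int(o[1])-50; print(u,v); cv2.imwrite("pics/c4z.png",cv2.resize(p[v:v+120,u:u+140,::-1],None,fx=5,fy=5,interpolation=cv2.INTER_CUBIC))
E
```

```text
34.0333
pred [318.5526497 344.2888747] [array([304.5, 328.5]), array([332.1, 359.6])]
258 294
```

View pics/c4z.png

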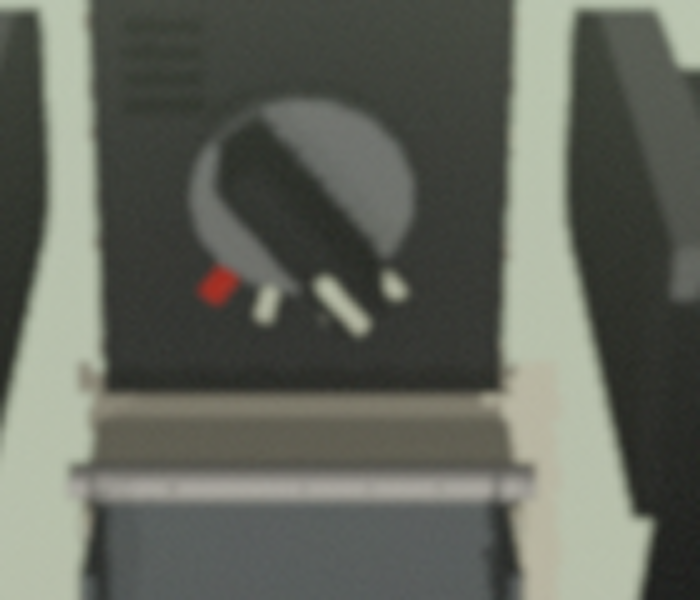

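The crop shows the dial at rest, with the bar from about (240,150) to (365,330), matching my prediction. The red mark is at (217,287) and the hood lies folded behind. Now I'll grip the dial.

```bash
python3 - <<'E'
from h import *
q=lambda a: down(CY+.65-a+np.pi)
command_gripper(.045,40)
r.reach(cw(-.03,0,.06),q(0)); r.move_straight(cw(-.03,0,.012),speed=.1)
print(r.move_straight(cw(-.03,0,-.002),speed=.03,max_force=4),(st()["eef_pos"][2]-LID))
command_gripper(0,40); s=st(); print(s["grip_width"],s["grip_force"],s["contact_force"],s["torque"])
p=np.array(s["eef_pos"])
command_gripper(0,70)
for a in np.arange(.1,1.01,.1):
    r.reach(cw(-.03,0,-.002),q(a)); s=st(); print(a.round(2),np.round(s["contact_force"],1),np.round(s["torque"],2))
print(s["time_s"])
E
```

```text
False -0.002085635231707017
0.010947929388281846 43.07619273662567 [ 2.25972883 -4.43994873  0.46822749] [-0.64860809 -0.33154395  0.0248801 ]
0.1 [ 2.2 -4.2  0.5] [-0.64 -0.21  0.02]
0.2 [ 3.1 -4.9 -0.3] [-0.68 -0.26  0.04]
0.3 [ 1.5 -4.5  0.9] [-0.64 -0.26  0.01]
0.4 [ 2.6 -4.8  0.8] [-0.61 -0.35  0.07]
0.5 [ 2.  -5.   1.2] [-0.65 -0.36  0.05]
0.6 [ 2.4 -4.3  1. ] [-0.65 -0.39  0.04]
0.7 [ 2.3 -4.9  0.6] [-0.65 -0.38  0.08]
0.8 [ 3.4 -4.9 -0.2] [-0.64 -0.44  0.03]
0.9 [ 2.1 -4.9  0.4] [-0.72 -0.47  0.02]
1.0 [ 2.2 -4.5  0.6] [-0.68 -0.42  0.09]
39.3333
```

```bash
python3 - <<'E'
from h import *
q=lambda a: down(CY+.65-a+np.pi)
for a in(1.1,1.2,1.27,1.29,1.305,1.32):
    r.reach(cw(-.03,0,-.002),q(a)); r.hold(.1); T=np.mean([ (r.hold(.02),st()["torque"])[1] for _ in range(5)],0); s=st(); print(a,np.round(s["contact_force"],1),np.round(T,3),s["grip_width"],s["grip_force"])
p,d=optics.get_image("wrist"); o=p[230:430,220:420,::-1]
t,_=optics.get_image("top"); t=t[100:300,130:400,::-1]
im=np.zeros((600,800,3),np.uint8); im[:400,:400]=cv2.resize(o,(400,400)); im[:296,400:]=cv2.resize(t,(400,296)); cv2.imwrite("pics/f.png",im); print(s["time_s"])
E
```

```text
1.1 [ 1.9 -4.6  0.8] [-0.704 -0.414  0.062] 0.009979222285818863 72.32051968574524
1.2 [ 3.  -4.5  0.7] [-0.716 -0.46   0.084] 0.010229684173432337 72.32245445251465
1.27 [ 3.  -4.5  0.5] [-0.74  -0.449  0.042] 0.010128998936184894 72.3237419128418
1.29 [ 1.9 -4.8  0.4] [-0.728 -0.466  0.083] 0.010702857224601962 72.31625318527222
1.305 [ 3.1 -5.2  1.2] [-0.713 -0.476  0.154] 0.01018189670471533 72.31184005737305
1.32 [ 2.2 -5.1 -0.1] [-0.771 -0.462  0.454] 0.010056450851216349 72.4391520023346
41.9333
```

View pics/f.png

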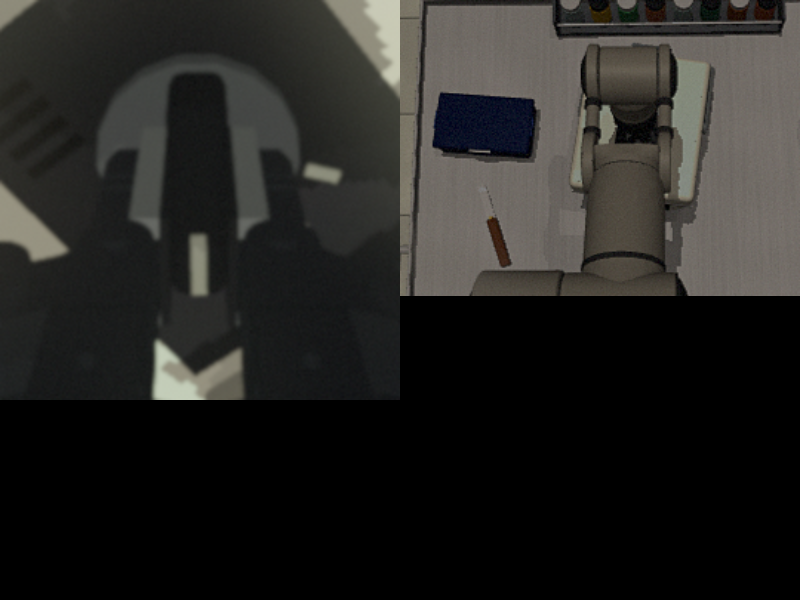

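The left crop shows the bar still aligned in the pads, and the torque rise at 1.305-1.32 rad marks the stop just past the third click. The right crop shows the knife lying flat on the cart. I'll ease off slightly and hand in.

```bash
python3 - <<'E'
from h import *
r.reach(cw(-.03,0,-.002),down(CY+.65-1.308+np.pi)); r.hold(.3); s=st(); print(s["torque"],s["grip_force"],s["time_s"])
print(r.finish_job())
E
```

```text
[-0.76677939 -0.49120331  0.18347416] 72.32510089874268 42.5833
the job is handed in; nothing more can be done
None
```

I handed the job in at 42.6 s: the hood is folded fully back, the knife lies flat on the cart, and the gripper holds the dial just past the third click, lightly against its stop; the result was not reported back.

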